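Reset the tripped breaker on the bench power box

TASK

One of the three breakers on the bench power box has tripped: its lever stands half-way between off and on. Reset it by pushing that lever fully off (toward the red mark), then fully on (toward the green mark), and after that press the green start button all the way in and let it come back out. Leave the other two levers as they are and the things around the box where they stand.

Things in the scene. Friction and masses are not known exactly. Their poses are not given: they have to be found in the camera images.
- power_box: Grey bench power box, fixed: chassis 160 mm (its x) by 340 mm (its y) by 45 mm high; origin at the centre of its underside; yaw varies, its -x side (two black round sockets) faces roughly to the robot. On top, at y = -120, -40 and +40 mm in an order that varies, three identical breakers with black levers. Off = lever leans to the box's -x (red bar), on = to its +x (green bar).
- breaker_tripped: The tripped breaker, fixed on the chassis: grey, 120 mm (x) by 66 mm (y) by 24 mm high, cheeks beside the lever 33 mm high; origin at the centre of its underside, 45 mm above the table; axes as the box's. Its lever's pivot lies 25 mm above this origin (70 mm above the table) and the lever swings in the x-z plane.
- lever_tripped_end (a point): The end of the tripped breaker's lever, 75 mm from the pivot (145 mm above the table when upright). The outer 32 mm, with a white band, is a paddle 16 mm thick (along the swing) and 30 mm wide (along the box's y); below it the stem is 12 mm thick and 22 mm wide.
- lever_tripped (a joint): Swing of the tripped lever in rad: -0.6 fully off (stop), 0 upright, +0.6 fully on (stop). Starts half-way (-0.1 to 0.12), stays where it is left. Moves at 3 to 5 N on the paddle, some 3 N more in the off stroke beyond about -0.3, which resets the latch; until it has been beyond about -0.45 a block inside stops it short of on, at about +0.3.
- lever_on_end (a point): The end of the lever of the breaker that is on (leans to the box's +x); same shape as the tripped one.
- lever_on (a joint): Swing of that lever in rad, starts near +0.6 (on) and is to stay there.
- lever_off_end (a point): The end of the lever of the spare breaker that is off (leans to the box's -x); same shape as the tripped one.
- lever_off (a joint): Swing of that lever in rad, starts near -0.6 (off) and is to stay there.
- start_button_top (a point): Centre of the top face of the green round start button, 40 mm across, in a black housing on the chassis at the box's +y end (122 mm from the middle); it is pressed straight down.
- start_button (a joint): Travel of the start button in m: 0 = out, 0.006 = fully in, which takes 5 N; springs back when let go.
- tip_box: Bystander, loose: green-plated pipette tip box, 86x122x64 mm; origin at the centre of its underside.
- plate: Bystander, loose: red-framed strip plate, 85x128x15 mm; origin at the centre of its underside.
- timer: Bystander, loose: white lab timer, 60x62x28 mm; origin at the centre of its underside.
- trough: Bystander, loose: white reagent trough, 46x92x24 mm; origin at the centre of its underside.
- tape: Bystander, loose: roll of beige tape, 96 mm across, 25 mm high; origin at the centre of its underside.

How it is judged (in metres and radians):
On the way, in this order (a step that is already met when the one before it is completed fails the run):
1. the tripped lever is pushed fully off (below -0.5 rad) (value of joint lever_tripped below -0.5 rad), for 0.05 s.
2. then the same lever is thrown fully on (above 0.5 rad) (value of joint lever_tripped above 0.5 rad), for 0.1 s.
3. then the start button is pressed in (more than 4.5 mm), the lever still on (value of joint start_button above 0.0045 m and value of joint lever_tripped above 0.5 rad), for 0.05 s.
At the end, for the whole second after the job is handed in: The formerly tripped lever rests fully on (above 0.5 rad), the lever that was on is still on (above 0.45 rad), the spare one still off (below -0.45 rad), and the start button is out again (within 1.5 mm) (value of joint lever_tripped above 0.5 rad and value of joint lever_on above 0.45 rad and value of joint lever_off below -0.45 rad and value of joint start_button below 0.0015 m and velocity of joint lever_tripped below 0.05 rad/s); the robot touches nothing.
It fails at once if the breaker that is on is moved from on (value of joint lever_on below 0.4 rad).
It fails at once if the spare breaker is moved from off (value of joint lever_off above -0.4 rad).
It fails at once if a thing standing around the box (tip box, plate, timer, trough, tape) is moved by more than 30 mm (distance of any of tip_box, plate, timer, trough, tape from where it was at the start of the episode above 0.03 m).
It also fails if it takes over 42 s, if anything falls off the work surface, if the arm or the gripper's body presses on something with over 40 N, if the wrist force passes 120 N, or if a joint passes its speed limit or range.

ROBOT

A 6-joint arm with a two-finger parallel gripper is mounted at the origin on a cart in front of the work surface, level with it; the furniture and walls round the work are solid. World frame = base frame: x ahead of the robot, y to its left, z up, the work surface at z = 0. Lengths are in m, angles in degrees, forces in N, time in s.
With the tool pointing down it reaches from about 0.375 to 0.9 m from the base axis. Payload 3.1 kg.
Tool frame: the origin (TCP) lies at the very end of the fingers, on their centre line; the grasp point (between the pads) lies 19 mm behind it (grasp_offset is the distance from the TCP to the grasp point, in m); z points along the fingers, y is the direction in which the jaws open and shut (so a half turn about z gives the same grasp; the last joint's range is limited). The gripper opens to 87 mm and grips with 3 to 60 N. Pads are 19 mm wide; open, the fingers measure 117 mm over their backs; the gripper's body (75 mm by 190 mm) begins 51 mm behind the grasp point.
Start: joints at [-76.748, 30.224, 82.088, -0, 67.689, -10.227], TCP at [0.249, -0.573, 0.223] pointing down, gripper open.
Joint ranges: [-176.69, 176.69], [-43.24, 126.21], [12.49, 139.97], [-82, 262], [0, 151.66], [-163.58, 163.58]. Speed limits (degrees/s): [159.86, 159.86, 180, 180, 180, 180].

INTERFACE

Orientations are given as a 3x3 rotation matrix whose columns are the frame's x, y, z axes.
In Python, from rig import * gives the robot as it stands. The module is installed in compiled form; this text tells all that it offers.
- The arm moves only by the tool play_rows, never from a script. Its argument "plan" is a list that holds one entry, the list of rows, each a list of 7 numbers: the shift along the world's x, y, z each as a share of 5 cm, from -1 to 1, then the turn, a rotation vector about the world's x, y, z each as a share of pi rad, from -1 to 1, then the gripper's target within -1 to 1 (fully open at 1, half-way at 0, shut at -1). A call has 1 to 12 rows; each row shifts and turns the commanded pose from where the row before left it; what a row does not reach is not made up. A row lasts 1/10 s, in which the tool goes at most 50 mm and 8.59 degrees, less where a joint would pass 70% of its speed; a pose out of reach is approached as far as the arm can. A call with a number of a shift or a turn outside -1 to 1 is refused whole. A call with a gripper value outside its range is refused whole. The fingers move at their own pace and stop on an object; the grip force is fixed at half the most. Time passes only in rows, so rows that do not move let the fingers close. It gives the time, the measured TCP pose, the force and the opening at its end, in the units of the state.
- read_state(): the state, without advancing time (a new reading comes with each control period).
- capture(name): name is "scene" or "side" or "wrist"; returns the picture (420x560x3 uint8, red, green, blue); there is no depth.
- camera_params(name): a dict with "intrinsics" (3x3 intrinsics, pixels), "k1" (the pictures are not rectified: a ray, as slopes to the right and down, at radius r is drawn at 1 + k1 r^2 times it, then the intrinsics apply), "R" (3x3) and "t" (3): a world point X has camera coordinates R X + t; the wrist camera has in their place "mount" (4x4, takes a point from camera to tool coordinates, whose origin is the TCP and whose axes are the flange's). Camera axes: x right, y down, z forward; pixel columns grow to the right and rows downward; lengths in m; the calibration is good to about 2 mm. A picture is of the moment at which its call begins: read the wrist's pose just before it. camera_params takes no time and is no camera call.
- hand_in(): hands the job in, once; it reports no verdict.
The state is a dict: "time_s": time; "joint_positions": joint angles; "qvel": joint speeds; "tau": joint torques, N m; "position": TCP position; "tcp_rot": TCP orientation; "force": force on the tool from outside, world axes, zero at the start; "moment": the same for the moment, N m; "opening": opening from 0.0 (shut) to 1.0 (fully open).
Only numpy, scipy, OpenCV 4.12 (cv2) and the standard library are available. Lean on these libraries where they do the work, as an engineer would, in place of code of your own. Each camera call takes 0.05 s, during which the arm holds its last target. There are 200 camera calls.

## Working session

There is one attempt and no reset: what is moved stays moved. The work goes in short steps, Python scripts to look and compute and a tool call to move; the robot and the scene stay as the last step left them, time stands still between calls to the robot, and variables do not carry over. Pictures are saved under pics/ and viewed, about 8 in all and at most 12, crops included, and the job is handed in when it is done.

Besides the shell and the picture viewer there is one more tool, called after "Request:" as name([rows], argument=value, ...), one row to a line, values as JSON. play_rows: Moves the arm, as the interface text tells. Its arguments: {"type":"object","properties":{"plan":{"type":"array"}},"required":["plan"]}

```bash
mkdir -p pics
python3 - <<'E'
from rig import *
import cv2
for n in ("scene","side"):
    cv2.imwrite(f"pics/{n}0.png",capture(n)[:,:,::-1])
    p=camera_params(n);print(n,p)
s=read_state();print(s["time_s"],s["position"],s["tcp_rot"])
E
```

```text
scene {'intrinsics': array([[482.07250509,   0.        , 284.76503652],
       [  0.        , 482.07250509, 205.15154486],
       [  0.        ,   0.        ,   1.        ]]), 'k1': -0.0004895015436808579, 'R': array([[ 0.55737892, -0.83018942, -0.01068996],
       [-0.42554364, -0.27460172, -0.86226823],
       [ 0.71291048,  0.48515918, -0.50633904]]), 't': array([-0.28632445,  0.32608543,  1.39845653])}
side {'intrinsics': array([[463.36185451,   0.        , 279.72783491],
       [  0.        , 463.36185451, 207.07370309],
       [  0.        ,   0.        ,   1.        ]]), 'k1': -0.03915137113609365, 'R': array([[-0.9995189 ,  0.02612852, -0.0167114 ],
       [ 0.02758742,  0.50272105, -0.86400838],
       [-0.01417408, -0.86405373, -0.50320001]]), 't': array([0.50179229, 0.08366568, 1.48617815])}
0.1 [ 0.24889191 -0.57260386  0.22170074] [[ 9.17217021e-01  3.98387720e-01 -4.02188478e-04]
 [ 3.98387757e-01 -9.17215248e-01  1.83967223e-03]
 [ 3.64009421e-04 -1.84760565e-03 -9.99998227e-01]]
```

View pics/scene0.png

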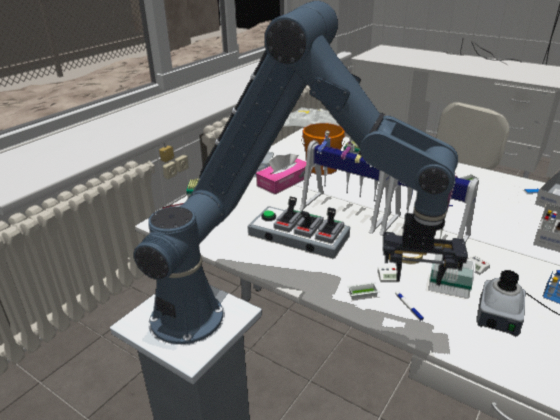

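View pics/side0.png

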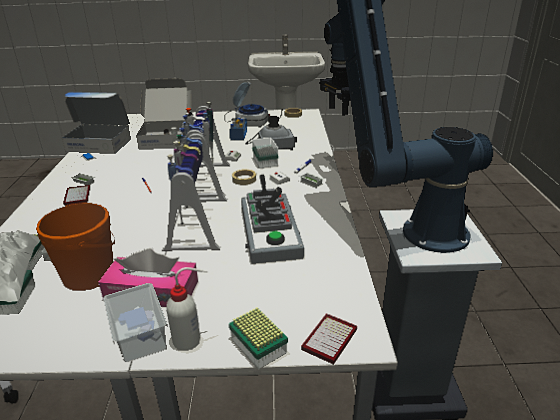

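Scene: the box lies around (300,230) with the green button at its far-left end (268,215). Side view: the box is around (272,220) with the button at (275,238). I'll enlarge both.

Run:
```python
import cv2,numpy as np
a=cv2.imread("pics/scene0.png")[185:265,240:360]; b=cv2.imread("pics/side0.png")[165:270,225:315]
a=cv2.resize(a,None,fx=6,fy=6,interpolation=cv2.INTER_CUBIC); b=cv2.resize(b,None,fx=5.7,fy=5.7,interpolation=cv2.INTER_CUBIC)
cv2.imwrite("pics/ca.png",a);cv2.imwrite("pics/cb.png",b)
```

```text
(no output)
```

View pics/ca.png

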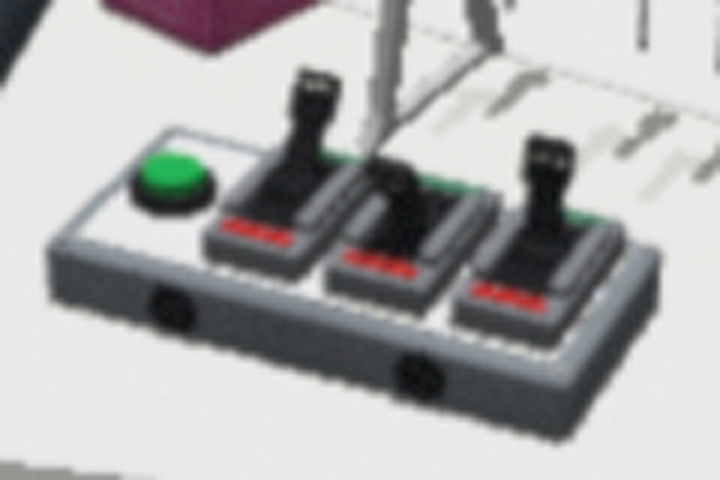

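View pics/cb.png

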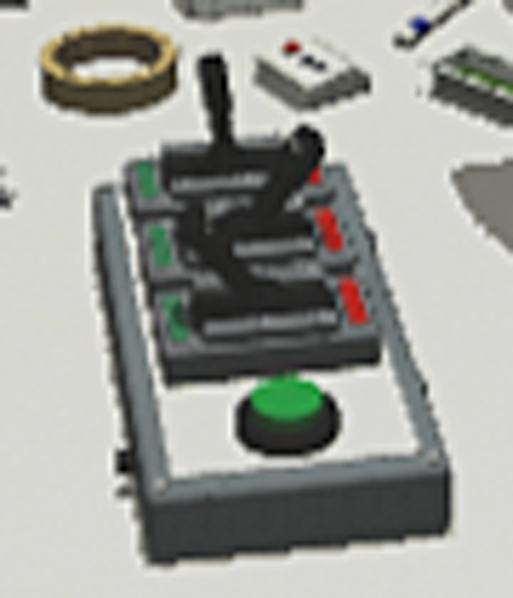

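Middle lever leans to red (off), the one next to the button leans to green (on), and the far one (y=-120) is near upright, so it is the tripped one. Next I fit the box pose.

```bash
cat > h.py <<'E'
from rig import *
import numpy as np, cv2
from scipy.optimize import least_squares
def proj(P,X):
    c=np.asarray(X)@P["R"].T+P["t"]; s=c[:,:2]/c[:,2:]; s=s*(1+P["k1"]*(s**2).sum(1,keepdims=True))
    return s@P["intrinsics"][:2,:2].T+P["intrinsics"][:2,2]
def w(p,X): 
    c,s=np.cos(p[2]),np.sin(p[2]); return np.asarray(X)@np.array([[c,-s,0],[s,c,0],[0,0,1]]).T+[p[0],p[1],0]
E
python3 - <<'E'
from h import *
A=camera_params("scene");B=camera_params("side")
x,y,h=.08,.17,.045
oa=[[-x,y,h],[-x,-y,h],[x,-y,h],[x,y,h],[-x,-y,0],[-x,y,0]]
ia=[(55,250),(570,380),(660,258),(172,128),(565,440),(55,300)]
ob=[[x,y,h],[-x,y,h],[-x,y,0],[x,y,0],[x,-y,h]]
ib=[(150,485),(447,455),(447,530),(150,562),(98,185)]
fa=lambda p:(np.array(p)+.5)/6-.5+[240,185]
fb=lambda p:(np.array(p)+.5)/5.7-.5+[225,165]
bt=lambda q:[[0,.122,q[3]]]
lv=lambda q:[[.075*np.sin(q[4]),-.12,.07+.075*np.cos(q[4])]]
def f(q):
    return np.r_[(proj(A,w(q,oa+bt(q)+lv(q)))-fa(ia+[(173,170),(548,148)])).ravel(),(proj(B,w(q,ob+bt(q)+lv(q)))-fb(ib+[(288,397),(212,62)])).ravel()]
r=least_squares(f,[.6,.1,0,.07,0],loss="soft_l1")
print(r.x,np.degrees(r.x[2]));print(f(r.x).reshape(-1,2).round(1))
q=r.x
print("button",w(q,bt(q)),"pivot",w(q,[[0,-.12,.07]]),"lev",w(q,lv(q)))
print(read_state()["position"])
print(camera_params("wrist"))
E
```

```text
[ 0.53282714 -0.04814958  0.1213524   0.06357479  0.09213015] 6.952980292457575
[[-2.2 -1. ]
 [-0.1  1.7]
 [ 1.6 -1.5]
 [-0.4 -0.8]
 [ 0.2  2.5]
 [-1.5  1.1]
 [ 0.3  0.6]
 [ 0.7 -0.8]
 [-1.2  1.1]
 [ 1.   0.9]
 [ 0.8  0.1]
 [-0.4  0. ]
 [-0.9 -1.9]
 [-0.5 -0.5]
 [ 0.3 -1.2]]
button [[0.51805846 0.07295321 0.06357479]] pivot [[ 0.54735372 -0.16726708  0.07      ]] lev [[ 0.55420296 -0.16643181  0.14468193]]
[ 0.24889191 -0.57260386  0.22170074]
{'intrinsics': array([[355.93907837,   0.        , 277.43832071],
       [  0.        , 355.93907837, 205.25428997],
       [  0.        ,   0.        ,   1.        ]]), 'k1': -0.06568147970542422, 'mount': array([[-4.48193806e-04, -9.64464756e-01, -2.64211152e-01,
         7.18631545e-02],
       [ 9.99998738e-01, -2.96420845e-05, -1.58814074e-03,
        -1.02915473e-03],
       [ 1.52387400e-03, -2.64211531e-01,  9.64463553e-01,
        -1.60293615e-01],
       [ 0.00000000e+00,  0.00000000e+00,  0.00000000e+00,
         1.00000000e+00]])}
```

Request:
play_rows([
  [[0.5, 0.68, 0.05, 0, 0, -0.0076, -1], [0.5, 0.68, 0.05, 0, 0, -0.0076, -1], [0.5, 0.68, 0.05, 0, 0, -0.0076, -1], [0.5, 0.68, 0.05, 0, 0, -0.0076, -1], [0.5, 0.68, 0.05, 0, 0, -0.0076, -1], [0.5, 0.68, 0.05, 0, 0, -0.0076, -1], [0.5, 0.68, 0.05, 0, 0, -0.0076, -1], [0.5, 0.68, 0.05, 0, 0, -0.0076, -1], [0.5, 0.68, 0.05, 0, 0, -0.0076, -1], [0.5, 0.68, 0.05, 0, 0, -0.0076, -1], [0.5, 0.68, 0.05, 0, 0, -0.0076, -1], [0, 0, 0, 0, 0, 0, -1]],
])

```text
time_s: 1.3
position: [0.5262, -0.1949, 0.2501]
tcp_rot: [[0.988, 0.152, 0.001], [0.152, -0.988, 0.002], [0.001, -0.001, -1.0]]
force: [-0.9, 0.1, 0.3]
opening: 0.034
```

Run:
```python
from h import *
s=read_state();im=capture("wrist")
np.savez("w1.npz",p=s["position"],R=s["tcp_rot"])
print(s["time_s"],s["position"],s["tcp_rot"].__array__().round(3),s["force"],s["opening"],s["joint_positions"])
cv2.imwrite("pics/w1.png",im[:,:,::-1])
```

```text
1.3 [ 0.52624992 -0.19490876  0.250068  ] [[ 0.988  0.152  0.001]
 [ 0.152 -0.988  0.002]
 [ 0.001 -0.001 -1.   ]] [-0.86462778  0.06850816  0.32380867] 0.03414278009434473 [-31.79590005  23.44687145  89.5604098    0.12626517  66.98125549
  49.39670657]
```

View pics/w1.png

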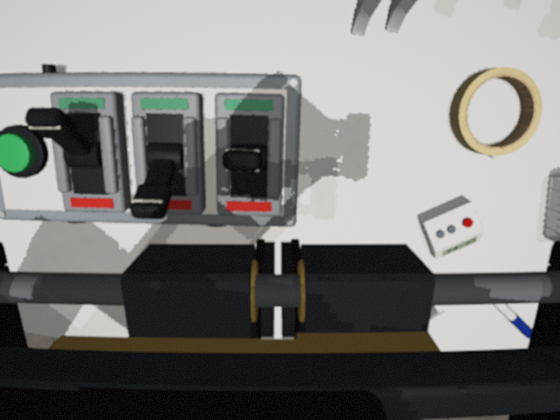

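Wrist view: the chassis' right corners are at (300,76) and (296,224), the tripped breaker top spans (217..284, 94..214) with its lever near upright at (243,157), and the button top is at (14,153). The order is confirmed: button, on, off, tripped. I'll refine the pose from this view.

```bash
cat >> h.py <<'E'
def wristcam(p,R):
    P=dict(camera_params("wrist"));M=np.array(P["mount"])
    Rc=np.array(R)@M[:3,:3]; tc=np.array(p)+np.array(R)@M[:3,3]
    P["R"]=Rc.T;P["t"]=-Rc.T@tc
    return P
E
python3 - <<'E'
from h import *
d=np.load("w1.npz");C=wristcam(d["p"],d["R"])
bx=lambda yc:[[.06,yc+.033,.069],[.06,yc-.033,.069],[-.06,yc-.033,.069],[-.06,yc+.033,.069]]
o=[[.08,-.17,.045],[-.08,-.17,.045]]+bx(-.12)+bx(-.04)
i=np.array([(300,76),(296,224),(219,94),(283,94),(284,214),(217,214),(134,94),(201,94),(203,212),(131,211)],float)
def f(q): return (proj(C,w(q,o))-i).ravel()
r=least_squares(f,[.53,-.05,.12],loss="soft_l1");q=r.x
print(q,np.degrees(q[2]),f(q).reshape(-1,2).round(1).tolist())
for h in (.0636,.068,.072): print(h,proj(C,w(q,[[0,.122,h]])))
for t in (-.1,0,.1): print(t,proj(C,w(q,[[.075*np.sin(t),-.12,.07+.075*np.cos(t)]])))
print("pivot",w(q,[[0,-.12,.07]]),"btn",w(q,[[0,.122,.066]]), "xaxis",np.cos(q[2]),np.sin(q[2]))
s=read_state();print(s["time_s"],s["position"])
E
```

```text
[ 0.53344378 -0.04442258  0.11827031] 6.77638962112879 [[4.9, -1.7], [1.1, 5.7], [-3.3, -2.5], [4.2, -0.2], [-1.7, 4.2], [-0.3, 2.0], [-3.7, -4.4], [-0.4, -2.9], [-0.2, 3.5], [7.1, 2.2]]
0.0636 [[ 12.605751   150.34415687]]
0.068 [[  9.56612165 150.87428288]]
0.072 [[  6.74558165 151.36758077]]
-0.1 [[242.62465814 180.46960388]]
0 [[242.66986316 170.82179454]]
0.1 [[242.81631613 160.87226909]]
pivot [[ 0.54760315 -0.16358428  0.07      ]] btn [[0.51904841 0.07672516 0.066     ]] xaxis 0.9930142155688987 0.11799477818142955
1.35 [ 0.52485998 -0.19701164  0.2498023 ]
```

Request:
play_rows([
  [[0, 0, 0, 0, 0, 0.0471, -1], [0, 0, 0, 0, 0, 0.0471, -1], [0, 0, 0, 0, 0, 0.0471, -1], [0, 0, 0, 0, 0, 0.0471, -1], [0, 0, 0, 0, 0, 0.0471, -1], [0, 0, 0, 0, 0, 0.0471, -1], [0, 0, 0, 0, 0, 0.0471, -1], [0, 0, 0, 0, 0, 0.0471, -1], [0, 0, 0, 0, 0, 0.0471, -1], [0, 0, 0, 0, 0, 0.0471, -1], [0, 0, 0, 0, 0, 0.0471, -1], [0, 0, 0, 0, 0, 0.0471, -1]],
])

```text
time_s: 2.55
position: [0.5229, -0.2006, 0.2496]
tcp_rot: [[-0.349, 0.937, -0.001], [0.937, 0.349, 0.0], [0.001, -0.001, -1.0]]
force: [-0.3, 0.4, 0.5]
opening: 0.005
```

Request:
play_rows([
  [[0, 0, 0, 0, 0, 0.0471, -1], [0, 0, 0, 0, 0, 0.0471, -1], [0, 0, 0, 0, 0, 0.0471, -1], [0, 0, 0, 0, 0, 0.0471, -1], [0, 0, 0, 0, 0, 0.0471, -1], [0, 0, 0, 0, 0, 0.0471, -1], [0.24, 0.13, 0, 0, 0, 0.0471, -1], [0.4, 0.21, 0, 0, 0, 0.0471, -1], [0.4, 0.21, 0, 0, 0, 0.0471, -1], [0.4, 0.21, 0, 0, 0, 0, -1], [0, 0, 0, 0, 0, 0, -1], [0, 0, 0, 0, 0, 0, -1]],
])

```text
time_s: 3.75
position: [0.595, -0.1622, 0.2493]
tcp_rot: [[-0.994, -0.112, -0.002], [-0.112, 0.994, -0.0], [0.002, 0.0, -1.0]]
force: [-0.6, 0.5, -0.1]
opening: 0.007
```

Request:
play_rows([
  [[0, 0, -0.7, 0, 0, 0, -1], [0, 0, -0.7, 0, 0, 0, -1], [0, 0, -0.7, 0, 0, 0, -1], [0, 0, -0.5, 0, 0, 0, -1], [0, 0, 0, 0, 0, 0, -1], [0, 0, 0, 0, 0, 0, -1]],
])

```text
time_s: 4.35
position: [0.5953, -0.1621, 0.1202]
tcp_rot: [[-0.994, -0.111, -0.001], [-0.111, 0.994, 0.0], [0.001, 0.0, -1.0]]
force: [1.2, 0.0, -0.5]
opening: 0.007
```

Run:
```python
from h import *
a=capture("side")[140:270,200:340,::-1]
cv2.imwrite("pics/s2.png",cv2.resize(a,None,fx=4.3,fy=4.3,interpolation=cv2.INTER_CUBIC))
s=read_state();print(s["position"],s["force"])
```

```text
[ 0.59627109 -0.16234274  0.12128135] [ 0.28115562 -1.03935414  0.2201838 ]
```

View pics/s2.png

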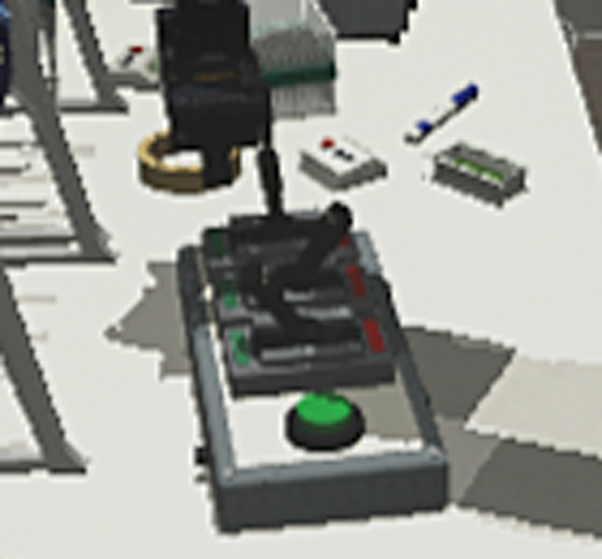

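Fingers are clear on the green side of the lever at (215,165), with the lever at (270,185). Pushing to off.

Request:
play_rows([
  [[-0.2, -0.024, 0, 0, 0, 0, -1], [-0.2, -0.024, 0, 0, 0, 0, -1], [-0.2, -0.024, 0, 0, 0, 0, -1], [-0.2, -0.024, 0, 0, 0, 0, -1], [-0.2, -0.024, 0, 0, 0, 0, -1], [-0.2, -0.024, 0, 0, 0, 0, -1], [0, 0, 0, 0, 0, 0, -1]],
])

```text
time_s: 5.1
position: [0.5409, -0.1696, 0.1216]
tcp_rot: [[-0.994, -0.11, 0.013], [-0.11, 0.994, -0.003], [-0.013, -0.005, -1.0]]
force: [10.3, 1.4, -1.1]
opening: 0.006
```

Request:
play_rows([
  [[-0.06, -0.007, 0, 0, 0, 0, -1], [-0.06, -0.007, 0, 0, 0, 0, -1], [0, 0, 0, 0, 0, 0, -1]],
])

```text
time_s: 5.4
position: [0.5335, -0.1704, 0.1213]
tcp_rot: [[-0.994, -0.111, 0.009], [-0.111, 0.994, -0.003], [-0.009, -0.004, -1.0]]
force: [8.3, 1.2, 1.3]
opening: 0.006
```

Request:
play_rows([
  [[-0.06, -0.007, 0, 0, 0, 0, -1], [-0.06, -0.007, 0, 0, 0, 0, -1], [0, 0, 0, 0, 0, 0, -1]],
])

```text
time_s: 5.7
position: [0.5323, -0.1712, 0.1223]
tcp_rot: [[-0.994, -0.109, 0.02], [-0.109, 0.994, -0.004], [-0.019, -0.006, -1.0]]
force: [17.2, 4.8, -0.7]
opening: 0.002
```

Request:
play_rows([
  [[-0.06, -0.007, 0, 0, 0, 0, -1], [0, 0, 0, 0, 0, 0, -1]],
])

```text
time_s: 5.9
position: [0.5315, -0.1717, 0.1229]
tcp_rot: [[-0.994, -0.108, 0.025], [-0.108, 0.994, -0.005], [-0.024, -0.007, -1.0]]
force: [21.8, 7.3, -0.9]
opening: 0.001
```

Request:
play_rows([
  [[0.3, 0.036, 0, 0, 0, 0, -1], [0, 0, 0.6, 0, 0, 0, -1], [0, 0, 0.8, 0, 0, 0, -1], [0, 0, 0, 0, 0, 0, -1], [-0.5, -0.06, 0, 0, 0, 0, -1], [-0.5, -0.06, 0, 0, 0, 0, -1], [-0.5, -0.06, 0, 0, 0, 0, -1], [0, 0, 0, 0, 0, 0, -1], [0, 0, 0, 0, 0, 0, -1]],
])

```text
time_s: 6.8
position: [0.4599, -0.1772, 0.1896]
tcp_rot: [[-0.994, -0.112, -0.002], [-0.112, 0.994, 0.001], [0.001, 0.001, -1.0]]
force: [0.5, -0.5, -0.5]
opening: 0.008
```

Run:
```python
from h import *
s=read_state();a=capture("side")[140:270,200:340,::-1];b=capture("wrist")[:,:,::-1]
a=cv2.resize(a,(400,371),interpolation=cv2.INTER_CUBIC);b=cv2.resize(b,(400,300))
cv2.imwrite("pics/s3.png",np.hstack([a,np.vstack([b,np.zeros((71,400,3),np.uint8)])]))
print(s["time_s"],s["position"],s["force"])
```

```text
6.8 [ 0.45987878 -0.17717768  0.18960754] [ 0.45227635 -0.51096388 -0.49947742]
```

View pics/s3.png

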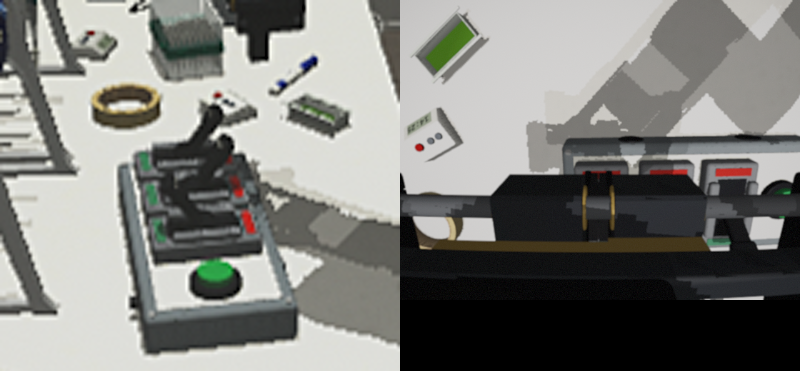

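The tripped lever now lies parallel to the off neighbour, at (210,115) against (220,145), so it is fully off. Descend on the red side and push on.

Request:
play_rows([
  [[0, 0, -0.7, 0, 0, 0, -1], [0, 0, -0.7, 0, 0, 0, -1], [0, 0, 0, 0, 0, 0, -1], [0.3, 0.036, 0, 0, 0, 0, -1], [0.25, 0.03, 0, 0, 0, 0, -1], [0.25, 0.03, 0, 0, 0, 0, -1], [0.25, 0.03, 0, 0, 0, 0, -1], [0.25, 0.03, 0, 0, 0, 0, -1], [0.25, 0.03, 0, 0, 0, 0, -1], [0.25, 0.03, 0, 0, 0, 0, -1], [0, 0, 0, 0, 0, 0, -1]],
])

```text
time_s: 8.0
position: [0.5529, -0.1662, 0.12]
tcp_rot: [[-0.994, -0.113, 0.002], [-0.113, 0.994, 0.0], [-0.002, -0.0, -1.0]]
force: [-0.8, 1.3, -0.2]
opening: 0.006
```

Request:
play_rows([
  [[0.12, 0.014, 0, 0, 0, 0, -1], [0.1, 0.012, 0, 0, 0, 0, -1], [0, 0, 0, 0, 0, 0, -1]],
])

```text
time_s: 8.3
position: [0.5623, -0.1651, 0.1198]
tcp_rot: [[-0.994, -0.113, -0.0], [-0.113, 0.994, 0.0], [0.0, 0.0, -1.0]]
force: [-2.3, 0.2, -1.1]
opening: 0.004
```

Request:
play_rows([
  [[0.08, 0.01, 0, 0, 0, 0, -1], [0.08, 0.01, 0, 0, 0, 0, -1], [0, 0, 0, 0, 0, 0, -1]],
])

```text
time_s: 8.6
position: [0.5641, -0.1645, 0.1192]
tcp_rot: [[-0.993, -0.115, -0.014], [-0.115, 0.993, 0.001], [0.014, 0.002, -1.0]]
force: [-14.3, -4.3, 4.6]
opening: 0.005
```

Request:
play_rows([
  [[0.08, 0.01, 0, 0, 0, 0, -1], [0.06, 0.007, 0, 0, 0, 0, -1], [0, 0, 0, 0, 0, 0, -1]],
])

```text
time_s: 8.9
position: [0.565, -0.1642, 0.1189]
tcp_rot: [[-0.993, -0.117, -0.027], [-0.117, 0.993, 0.001], [0.027, 0.004, -1.0]]
force: [-24.8, -9.2, 10.9]
opening: 0.007
```

At the on stop, symmetric with the off stop. Back off, lift and go to the button with a 90° turn so the body clears the on lever.

Request:
play_rows([
  [[-0.5, -0.06, 0, 0, 0, 0, -1], [0, 0, 0.8, 0, 0, 0, -1], [0, 0, 0.8, 0, 0, 0, -1], [-0.06, 0.45, 0, 0, 0, -0.0471, -1], [-0.06, 0.45, 0, 0, 0, -0.0471, -1], [-0.06, 0.45, 0, 0, 0, -0.0471, -1], [-0.06, 0.45, 0, 0, 0, -0.0471, -1], [-0.06, 0.45, 0, 0, 0, -0.0471, -1], [-0.06, 0.45, 0, 0, 0, -0.0471, -1], [-0.06, 0.45, 0, 0, 0, -0.0471, -1], [-0.06, 0.45, 0, 0, 0, -0.0471, -1], [-0.06, 0.45, 0, 0, 0, -0.0471, -1]],
])

```text
time_s: 10.1
position: [0.5273, 0.037, 0.201]
tcp_rot: [[-0.338, 0.941, 0.006], [0.941, 0.338, 0.0], [-0.002, 0.006, -1.0]]
force: [1.1, -0.0, 0.6]
opening: 0.006
```

Request:
play_rows([
  [[-0.04, 0.4, 0, 0, 0, -0.0471, -1], [0, 0.3, 0, 0, 0, -0.03, -1], [0, 0, 0, 0, 0, 0, -1], [0, 0, 0, 0, 0, 0, -1]],
])

```text
time_s: 10.5
position: [0.5244, 0.0711, 0.2006]
tcp_rot: [[-0.112, 0.994, 0.003], [0.994, 0.112, -0.0], [-0.001, 0.003, -1.0]]
force: [-0.2, 0.6, 0.2]
opening: 0.002
```

Run:
```python
from h import *
s=read_state();a=capture("side")[140:270,200:340,::-1];b=capture("wrist")[:,:,::-1]
a=cv2.resize(a,(400,371),interpolation=cv2.INTER_CUBIC);b=cv2.resize(b,(400,300))
cv2.imwrite("pics/s4.png",np.hstack([a,np.vstack([b,np.zeros((71,400,3),np.uint8)])]))
print(s["time_s"],s["position"],s["force"],s["tcp_rot"])
```

```text
10.5 [0.52441013 0.07106796 0.20059639] [-0.15047853  0.64094569  0.22727785] [[-1.12191192e-01  9.93681069e-01  3.32697499e-03]
 [ 9.93686500e-01  1.12192315e-01 -1.52263762e-04]
 [-5.24562645e-04  3.28888749e-03 -9.99994454e-01]]
```

View pics/s4.png

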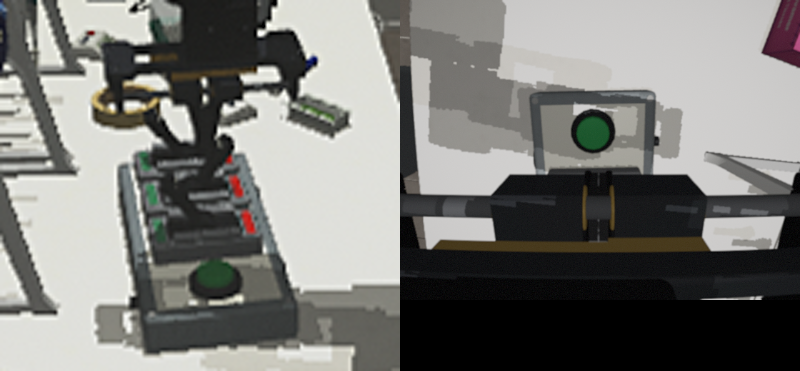

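The tripped lever now leans to green at (155,125), and the button shows in the wrist view at about (269,183) full scale. I'll locate it from that.

Run:
```python
from h import *
p=[0.52441,0.07107,0.2006];R=[[-.1122,.9937,.0033],[.9937,.1122,-.0002],[-.0005,.0033,-1]]
C=wristcam(p,R)
for z in (.062,.068):
    r=least_squares(lambda v:(proj(C,[[v[0],v[1],z]])-[[269,183]]).ravel(),[.52,.08]);print(z,r.x,r.x-p[:2])
```

```text
0.062 [0.5156494 0.0815145] [-0.0087606  0.0104445]
0.068 [0.5156412  0.08275999] [-0.0087688   0.01168999]
```

Request:
play_rows([
  [[-0.14, 0.15, -0.2, 0, 0, 0, -1], [0, 0, -0.7, 0, 0, 0, -1], [0, 0, -0.7, 0, 0, 0, -1], [0, 0, -0.6, 0, 0, 0, -1], [0, 0, -0.2, 0, 0, 0, -1], [0, 0, 0, 0, 0, 0, -1], [0, 0, 0, 0, 0, 0, -1]],
])

```text
time_s: 11.3
position: [0.5171, 0.0781, 0.0809]
tcp_rot: [[-0.109, 0.994, 0.002], [0.994, 0.109, -0.0], [-0.0, 0.002, -1.0]]
force: [1.0, -0.3, 1.4]
opening: 0.002
```

Request:
play_rows([
  [[0, 0, -0.1, 0, 0, 0, -1], [0, 0, -0.1, 0, 0, 0, -1], [0, 0, -0.1, 0, 0, 0, -1], [0, 0, 0, 0, 0, 0, -1]],
])

```text
time_s: 11.7
position: [0.5167, 0.0786, 0.0651]
tcp_rot: [[-0.11, 0.994, 0.001], [0.994, 0.11, -0.0], [-0.0, 0.001, -1.0]]
force: [-0.2, 0.2, 3.3]
opening: 0.007
```

Request:
play_rows([
  [[0, 0, -0.06, 0, 0, 0, -1], [0, 0, -0.06, 0, 0, 0, -1], [0, 0, 0, 0, 0, 0, -1]],
])

```text
time_s: 12.0
position: [0.5167, 0.0786, 0.0612]
tcp_rot: [[-0.11, 0.994, 0.002], [0.994, 0.11, -0.0], [-0.0, 0.002, -1.0]]
force: [-2.7, -0.1, 18.5]
opening: 0.005
```

Request:
play_rows([
  [[0, 0, -0.04, 0, 0, 0, -1], [0, 0, -0.04, 0, 0, 0, -1], [0, 0, 0, 0, 0, 0, -1]],
])

```text
time_s: 12.3
position: [0.5168, 0.0786, 0.0607]
tcp_rot: [[-0.11, 0.994, 0.004], [0.994, 0.11, -0.001], [-0.001, 0.004, -1.0]]
force: [-6.9, 0.2, 45.4]
opening: 0.005
```

Bottomed out: the force climbs to 45 N while the TCP stays at z=0.0607. Retract.

Request:
play_rows([
  [[0, 0, 0.4, 0, 0, 0, -1], [0, 0, 0.8, 0, 0, 0, -1], [0, 0, 0.9, 0, 0, 0, -1], [0, 0, 0.9, 0, 0, 0, -1], [0, 0, 0.4, 0, 0, 0, -1], [0, 0, 0, 0, 0, 0, -1], [0, 0, 0, 0, 0, 0, -1]],
])

```text
time_s: 13.0
position: [0.5153, 0.0786, 0.2246]
tcp_rot: [[-0.11, 0.994, -0.001], [0.994, 0.11, 0.0], [0.0, -0.001, -1.0]]
force: [-0.9, 1.2, -0.6]
opening: 0.007
```

Run:
```python
from h import *
s=read_state();a=capture("side")[140:270,200:340,::-1];b=capture("scene")[185:265,240:360,::-1]
a=cv2.resize(a,(400,371),interpolation=cv2.INTER_CUBIC);b=cv2.resize(b,(400,267),interpolation=cv2.INTER_CUBIC)
cv2.imwrite("pics/s5.png",np.hstack([a,np.vstack([b,np.zeros((104,400,3),np.uint8)])]))
print(s["time_s"],s["position"],s["force"])
```

```text
13.0 [0.51534494 0.07864983 0.22457268] [-0.89415623  1.18256477 -0.56032966]
```

View pics/s5.png

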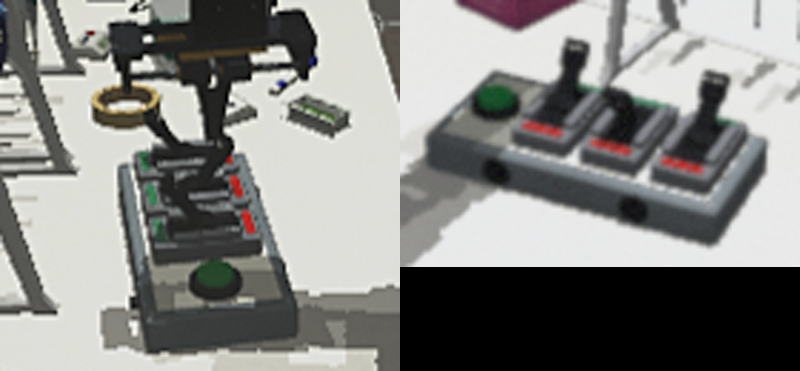

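The tripped lever (715,90) leans on just like the on lever (572,60), the spare one is still off, the button is out, and the arm is clear.

```bash
python3 -c "
from rig import *
print(hand_in())"
```

```text
the job is handed in; nothing more can be done
None
```

I reset the tripped breaker, the one at the box's y = -120 mm end, then pressed the start button and handed the job in at about 13 s. The hand-in gave no verdict.

- **Lever:** I pushed it to the off stop, then to the on stop. Each time the force rose to about 22–25 N with no more travel, and the two stop positions lay symmetric about the pivot.
- **Button:** I pressed it until it stopped moving at TCP z = 0.061 m, then let it go. The closed fingers pressed with about 45 N there. That is over the 40 N limit for the arm and gripper body, though it was the fingertips that touched.
- **Last pictures:** The reset lever leans on, parallel to the breaker that was already on. The spare lever is still off and the button looks out. The tape, timer and trough look unmoved, but the tip box and plate were outside or mostly outside that crop.
- **Arm:** It was clear at z ≈ 0.22 m with force near zero.
- **Disagreement:** The three estimates of the button's position differed by up to about 9 mm. I pressed near their middle, well inside the button's 20 mm radius.

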